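# Take the filler cap off the pastry dispenser

### The job

Open the steel pastry dispenser for refilling: first lift the steel dome cover off its filler cap and stand the dome upright on the wooden board. Then take the cap by its bar handle which may have a normal or a reverse thread: find by trying both ways which way it gives, turn it that way until it comes free, and lift it straight out. Finish while still holding the cap in the gripper, still and level, well clear (a hand's breadth or so) above the dispenser, and leave everything else where it stands.

Things in the scene. Friction and masses are not known exactly. Their poses are not given: they have to be found in the camera images.
- dispenser: pastry-filling dispenser: fixed low stainless box 200 mm (its x) by 240 mm (its y), flat deck 90 mm above the counter, small spout and dial on its -x front. Origin on the counter under the filler port's axis; z up
- cap_grip (a point): grip point of the loose steel filler cap (0.16 kg), on its axis, 30 mm above the deck when seated; z up, x along the bar handle. Disc 64 mm wide, 8 mm thick, lies on the deck; on it a straight bar handle 56 mm long (x), 16 mm thick (y), its foot 8 and its top 42 mm above the deck. Below the disc a 29 mm stem with two lugs reaches 16 mm into the port, so it lifts only once turned
- port (a point): centre of the filler port's mouth at deck height, axes as the dispenser's. The cap starts with its x within 0.04 rad of this x. One way (unmarked, differs from case to case) it meets a hard stop within 0.25 rad; the other way it turns easily to a hard stop at about 1.1 rad, and from about 0.75 rad up to that stop it lifts straight out
- dome_knob (a point): centre of the knob on the loose steel dome cover (0.25 kg), on its axis 84 mm above its open rim; z up. Knob 24 mm wide, reaching 13 mm above and below this point. Dome hollow, 95 mm wide at the rim, 68 at the top, 62 mm tall without knob, 3 mm wall. It starts on the dispenser's deck over the cap, about 10 mm clear of it around and 16 mm above
- board_top (a point): centre of the top of the fixed wooden board, 220 mm (x) by 200 mm (y), top 18 mm above the counter; x points to its far end, where a small cutter ring stands about 80 mm from this point, y along its width, z up
- piping_tip: small upright steel piping tip (cone, 28 mm wide, 34 mm tall) standing on a far corner of the dispenser's deck; origin at the centre of its underside; leave alone
- cutter: small upright steel cutter ring (36 mm wide, 30 mm tall) standing at the far end of the wooden board; origin at the centre of its underside; leave alone
- mug: white mug, 76 mm wide, 85 mm tall, on the counter's left; origin at the centre of its underside; leave alone
- bowl: white bowl, 120 mm wide, 50 mm tall, on the counter's right; origin at the centre of its underside; leave alone
- jar: amber jar with steel lid, 68 mm wide, 90 mm tall, on the counter's right; origin at the centre of its underside; leave alone

How it is judged:
By the outcome, as a careful person would: the job done as asked, in the order asked, and still so for the second after the job is handed in, while the arm keeps its last pose, push and grip.
It also fails if it takes over 61 s, if anything falls off the work surface, if the arm or the gripper's body presses on something with over 40 N, if the wrist force passes 120 N, or if a joint passes its speed limit or range.

### The arm

A 7-joint arm with a two-finger parallel gripper is mounted at the origin on the work surface. World frame = base frame: x ahead of the robot, y to its left, z up, the work surface at z = 0. Lengths are in m, angles in rad, forces in N, time in s.
With the tool pointing down it reaches from about 0.4 to 0.85 m from the base axis. Payload 10.4 kg.
Tool frame: the origin (TCP) lies midway between the tips of the shut fingers; the grasp point (between the pads) lies 19 mm behind it; z points along the fingers, y is the line along which they close (so a half turn about z gives the same grasp; the last joint's range is limited). The gripper opens to 85 mm and grips with 20 to 120 N. Pads are 22 mm wide; open, the fingers measure 114 mm over their backs; the gripper's body (76 mm by 85 mm) begins 54 mm behind the grasp point. The pads swing forward as they close: fully open they stand 13 mm farther back than shut.
Start: joints at [-1.349, 0.332, -0.065, 1.46, 0.022, 1.35, -0.088], TCP at [0.151, 0.606, 0.231] pointing down, gripper open.
Joint ranges: [-2.6, 2.6], [-0.5, 2.12], [-1.47, 1.34], [0.16, 2.42], [-1.27, 4.41], [0.06, 2.06], [-2.6, 2.6]. Speed limits (rad/s): [2.22, 2.22, 2.79, 2.79, 3.14, 3.14, 3.14].

### API

Orientations are given as a unit quaternion [x, y, z, w].
In Python, from workcell import get_obs, camera, camera_params, hand_in gives the robot as it stands.
- The arm moves only by the tool carry_out, never from a script. Its argument "commands" is a list that holds one entry, the list of rows, each a list of 6 numbers: the shift along the tool's x, y, z in units of 40 mm (1.0 is 40 mm), then the turn, a rotation vector about the tool's x, y, z in units of 6 degrees (1.0 is 6 degrees). In form: [[[x, y, z, ax, ay, az], ...]]. A call has 1 to 20 rows; each row shifts and turns the commanded pose from where the row before left it, along the tool's axes as they then stand; what a row does not reach is not made up. A row lasts 1/12 s, in which the tool goes at most 41.7 mm and 7.16 degrees, less where a joint would pass 70% of its speed; a pose out of reach is approached as far as the arm can. A call is refused whole if a number of a shift passes 1 or a number of a turn 1, either way. A call with a gripper value outside its range is refused whole. "hand" is the closure, from -1 (fully open) to 1 (shut), set as the call begins (left out, the last holds). The fingers move at their own pace and stop on an object; "force" is the grip in N (left out, the last holds). Time passes only in rows, so rows that do not move let the fingers close. It gives the time, the measured TCP pose, the force, the opening and the grip force at its end, in the units of the state.
- get_obs(): the state, without advancing time (a new reading comes with each control period).
- camera(name): name is "scene" or "top" or "wrist"; returns the picture (420x560x3 uint8, red, green, blue); there is no depth.
- camera_params(name): a dict with "mtx" (3x3 intrinsics, pixels), "k1" (the pictures are not rectified: a ray, as slopes to the right and down, at radius r is drawn at 1 + k1 r^2 times it, then the intrinsics apply), "R" (3x3) and "t" (3): a world point X has camera coordinates R X + t. Camera axes: x right, y down, z forward; pixel columns grow to the right and rows downward; lengths in m; the calibration is good to about 2 mm. A picture is of the moment at which its call begins: read the wrist's pose just before it. camera_params takes no time and is no camera call; for the wrist camera it gives the pose at the moment of the call.
- hand_in(): hands the job in; it is judged then, once.
The state is a dict: "clock": time; "joint_pos": joint angles; "joint_velocities": joint speeds; "tau": joint torques, N m; "position": TCP position; "ee_rot": TCP orientation; "ft_force": force on the tool from outside, world axes, zero at the start; "torque": the same for the moment, N m; "grip_width": opening from 0.0 (shut) to 1.0 (fully open); "grasp_force": force on a finger pad.
Only numpy, scipy, OpenCV 4.12 (cv2) and the standard library are available. Lean on these libraries where they do the work, as an engineer would, in place of code of your own. Each camera call takes 0.05 s, during which the arm holds its last target. There are 200 camera calls.

## Working session

There is one attempt and no reset: what is moved stays moved. The work goes in short steps, Python scripts to look and compute and a tool call to move; the robot and the scene stay as the last step left them, time stands still between calls to the robot, and variables do not carry over. Pictures are saved under pics/ and viewed, at most 10 in all, crops included, and the job is handed in when it is done.

Besides the shell and the picture viewer there is one more tool, called after "Emit:" as name(argument=value, ...), one argument or row to a line, values as JSON. carry_out: Moves the arm, as the interface text tells. Its arguments: {"type":"object","properties":{"commands":{"type":"array"},"hand":{"type":"number"},"force":{"type":"number"}},"required":["commands"]}

```bash
mkdir -p pics; ls; cat > h.py <<'E'
import numpy as np, cv2
from workcell import get_obs, camera, camera_params, hand_in
def snap(name,f):
    im=camera(name); cv2.imwrite('pics/'+f,cv2.cvtColor(im,cv2.COLOR_RGB2BGR)); return im
def pix2z(name,u,v,z,p=None):
    p=p or camera_params(name); M=np.array(p['mtx']);R=np.array(p['R']);t=np.array(p['t'])
    d=cv2.undistortPoints(np.array([[[u,v]]],float),M,np.array([p['k1'],0,0,0.]))  if 1 else 0
    r=R.T@np.append(d[0,0],1); c=-R.T@t
    return c+r*(z-c[2])/r[2]
def proj(name,X,p=None):
    p=p or camera_params(name); M=np.array(p['mtx']);R=np.array(p['R']);t=np.array(p['t'])
    c=R@np.array(X)+t; s=c[:2]/c[2]; s=s*(1+p['k1']*(s@s)); return (M@np.append(s,1))[:2]
E
python3 - <<'E'
from h import *
o=get_obs();print({k:np.round(v,3) for k,v in o.items()})
a=snap('scene','s0.png');b=snap('top','t0.png')
for n in('scene','top','wrist'):
    p=camera_params(n);print(n,p['mtx'],p['k1'],np.round(-np.array(p['R']).T@p['t'],3),np.round(p['R'],3))
E
```

```text
pics
{'clock': np.float64(0.0), 'joint_pos': array([-1.349,  0.333, -0.065,  1.461,  0.022,  1.35 , -0.088]), 'joint_velocities': array([-0.   , -0.001,  0.002,  0.   , -0.   , -0.   , -0.   ]), 'tau': array([ 1.0000e-03, -6.2545e+01,  5.0000e-02, -3.9160e+01,  1.6000e-02,
        1.0000e-02, -0.0000e+00]), 'position': array([0.151, 0.606, 0.231]), 'ee_rot': array([ 0.122,  0.993, -0.001, -0.   ]), 'ft_force': array([ 0.168,  0.401, -0.257]), 'torque': array([ 0.027,  0.026, -0.025]), 'grasp_force': np.float64(0.0), 'grip_width': np.float64(0.999)}
scene [[488.06779144   0.         282.45919184]
 [  0.         488.06779144 205.59398552]
 [  0.           0.           1.        ]] 0.00991686345331987 [ 1.15  -0.167  1.263] [[ 0.226  0.974  0.007]
 [ 0.84  -0.191 -0.508]
 [-0.493  0.12  -0.862]]
top [[400.7982246    0.         282.23923645]
 [  0.         400.7982246  212.61887876]
 [  0.           0.           1.        ]] -0.11185847352106465 [0.288 0.002 1.436] [[ 0.02  -1.     0.007]
 [-0.987 -0.021 -0.16 ]
 [ 0.161 -0.004 -0.987]]
wrist [[364.95717947   0.         276.15501412]
 [  0.         364.95717947 216.8490208 ]
 [  0.           0.           1.        ]] -0.09555625247257311 [0.071 0.626 0.373] [[ 0.242  0.97  -0.001]
 [ 0.919 -0.229  0.322]
 [ 0.312 -0.079 -0.947]]
```

View pics/t0.png

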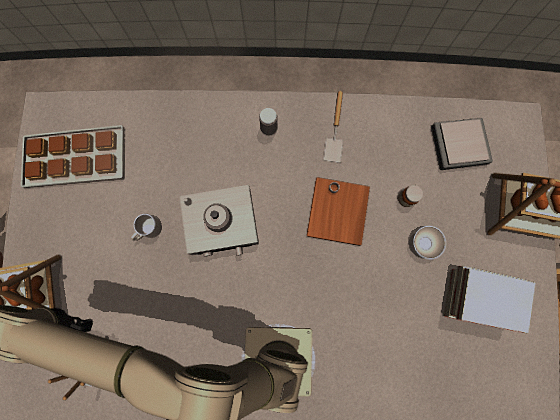

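View pics/s0.png

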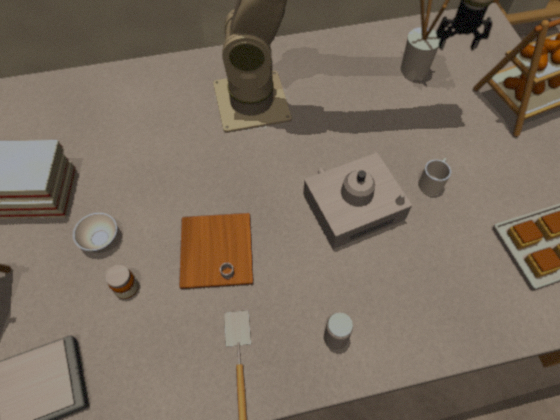

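The top view shows the dome knob near (215,216), the board around (339,211), the cutter at (334,187) and the piping tip at (187,202). In the scene view the knob is near (361,176). Next I'll enlarge the crops.

```bash
python3 - <<'E'
from h import *
a=cv2.imread('pics/t0.png')[165:275,170:380]; b=cv2.imread('pics/s0.png')[145:300,170:420]
a=cv2.resize(a,None,fx=3.6,fy=3.6,interpolation=cv2.INTER_CUBIC)
cv2.imwrite('pics/c0.png',a)
b=cv2.resize(b,None,fx=3,fy=3,interpolation=cv2.INTER_CUBIC);cv2.imwrite('pics/c1.png',b)
E
```

```text
(no output)
```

View pics/c0.png

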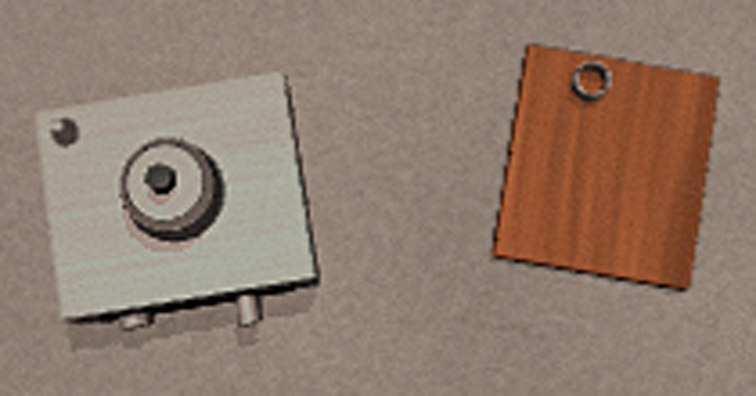

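View pics/c1.png

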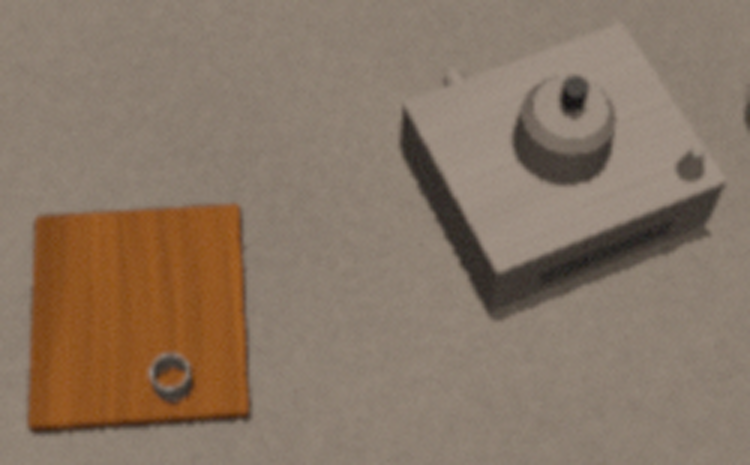

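The enlarged crops show three things:
- Knob at c0 (160,179) and c1 (574,95).
- Deck corners in c0 at (37,113), (283,72), (317,280), (66,320).
- Board corners in c0 at (530,44), (719,77), (689,290), (494,257).

```bash
python3 - <<'E'
from h import *
T=lambda x,y:(170+(x+.5)/3.6-.5,165+(y+.5)/3.6-.5)
S=lambda x,y:(170+(x+.5)/3-.5,145+(y+.5)/3-.5)
f=lambda n,pts,z:np.array([pix2z(n,*q,z) for q in pts])[:,:2]
print('knob',f('top',[T(160,179)],.183),f('scene',[S(574,95)],.174),f('scene',[S(574,83)],.187))
d=f('top',[T(37,113),T(283,72),T(317,280),T(66,320)],.09)
b=f('top',[T(530,44),T(719,77),T(689,290),T(494,257)],.018)
ds=f('scene',[S(722,183),S(498,272),S(403,106),S(618,25)],.09)
bs=f('scene',[S(249,415),S(30,428),S(37,217),S(240,206)],.018)
for n,q in(('deck',d),('board',b),('deckS',ds),('boardS',bs)):
    # order: far-left, far-right, near-right, near-left
    vx=(q[0]+q[1]-q[2]-q[3])/2; vy=(q[0]+q[3]-q[1]-q[2])/2
    print(n,q.round(3).tolist(),q.mean(0).round(4),np.linalg.norm(vx),np.linalg.norm(vy),'yaw',np.arctan2(vx[1],vx[0]),np.arctan2(-vy[0],vy[1]))
print('cutter',f('top',[T(592,81)],.048),f('scene',[S(171,373)],.048))
print('tip',f('top',[T(65,131)],.107))
p=camera_params('wrist');from scipy.spatial.transform import Rotation as Ro
o=get_obs();R=Ro.from_quat(o['ee_rot']).as_matrix();print('R tool',R.round(3),'cam in tool',R.T@(-np.array(p['R']).T@p['t']-o['position']), (R.T@np.array(p['R']).T).round(3))
E
```

```text
knob [[0.4810652  0.21308447]] [[0.48523523 0.21142154]] [[0.48090125 0.21082811]]
deck [[0.557, 0.35], [0.601, 0.116], [0.403, 0.077], [0.36, 0.311]] [0.4804 0.2136] 0.2012833279013556 0.23832015773937745 yaw 0.194116603366044 0.18490677449054257
board [[0.653, -0.127], [0.623, -0.32], [0.407, -0.286], [0.436, -0.093]] [ 0.5295 -0.2065] 0.21951550068945952 0.19529254619283096 yaw -0.15449582572899012 -0.1509571404215045
deckS [[0.559, 0.345], [0.602, 0.116], [0.41, 0.077], [0.364, 0.309]] [0.4834 0.2115] 0.1971539214923084 0.2350818690235255 yaw 0.19144804353961 0.19013019691818017
boardS [[0.657, -0.127], [0.625, -0.32], [0.41, -0.287], [0.442, -0.093]] [ 0.5336 -0.2069] 0.2171557517832368 0.19666487680524322 yaw -0.15445436867196322 -0.16235507309576375
cutter [[ 0.60892433 -0.18600895]] [[ 0.61405231 -0.18782407]]
tip [[0.5366145  0.31810976]]
R tool [[-0.97   0.242 -0.   ]
 [ 0.242  0.97  -0.001]
 [ 0.    -0.001 -1.   ]] cam in tool [ 0.08240246 -0.0006036  -0.14209229] [[ 0.    -0.947 -0.322]
 [ 1.    -0.     0.001]
 [-0.001 -0.322  0.947]]
```

Emit:
carry_out(
  commands=[
    [[-0.74, -0.54, 0, 0, 0, 0], [-0.74, -0.54, 0, 0, 0, 0], [-0.74, -0.54, 0, 0, 0, 0], [-0.74, -0.54, 0, 0, 0, 0], [-0.74, -0.54, 0, 0, 0, 0], [-0.74, -0.54, 0, 0, 0, 0], [-0.74, -0.54, 0, 0, 0, 0], [-0.74, -0.54, 0, 0, 0, 0], [-0.74, -0.54, 0, 0, 0, 0], [-0.74, -0.54, 0, 0, 0, 0], [-0.74, -0.54, 0, 0, 0, 0], [-0.74, -0.54, 0, 0, 0, 0], [-0.74, -0.54, 0, 0, 0, 0], [-0.74, -0.54, 0, 0, 0, 0], [0, 0, 0, 0, 0, -0.83], [0, 0, 0, 0, 0, -0.83], [0, 0, 0, 0, 0, -0.83], [0, 0, 0, 0, 0, -0.83], [0, 0, 0, 0, 0, -0.83], [0, 0, 0, 0, 0, 0]],
  ],
  hand=-1,
)

```text
clock: 1.77
position: [0.48, 0.2124, 0.231]
ee_rot: [-0.097, 0.995, -0.0, -0.0]
ft_force: [0.8, -0.5, -0.6]
grip_width: 1.002
grasp_force: 0.0
```

```bash
cat >> h.py <<'E'
from scipy.spatial.transform import Rotation as Ro
def st():
    o=get_obs();R=Ro.from_quat(o['ee_rot']).as_matrix()
    print('t',round(float(o['clock']),2),'q',np.round(o['joint_pos'],2),'p',np.round(o['position'],4),'tz',R[:,2].round(3),'yaw_y',round(float(np.arctan2(-R[0,1],R[1,1])),4),'F',np.round(o['ft_force'],1),'M',np.round(o['torque'],2),'w',round(float(o['grip_width']),3),'g',round(float(o['grasp_force']),1))
    return o,R
def togo(X):
    o,R=st(); d=R.T@(np.array(X)-o['position']); print('togo units',(d/.04).round(3)); return d
E
python3 - <<'E'
from h import *
st(); p=camera_params('wrist'); snap('wrist','w0.png'); print(proj('wrist',[.482,.212,.187],p))
E
```

```text
t 1.77 q [-0.77  0.11  0.28  1.74 -0.03  1.3   1.29] p [0.48   0.2124 0.231 ] tz [-0.001 -0.    -1.   ] yaw_y 0.1938 F [ 0.8 -0.5 -0.6] M [-0.03 -0.02 -0.03] w 1.002 g 0.0
[275.92118124 252.85339142]
```

View pics/w0.png

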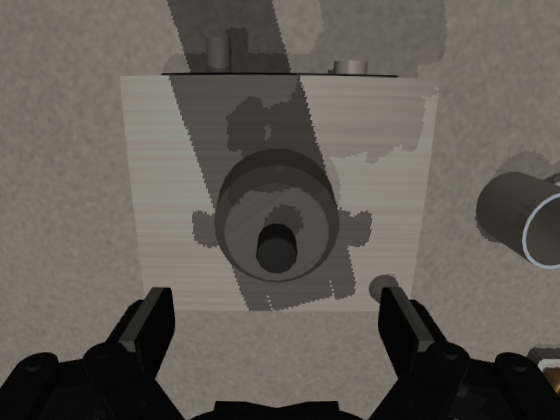

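The wrist view shows the knob's top face centred near (277,256), and the prediction was (276,253), so the estimate is within about 2 mm. The deck edges are parallel to the picture, which confirms the yaw.

```bash
python3 - <<'E'
from h import *
k=pix2z('wrist',277,256,.187);print(k)
# deck corners in wrist image
q=np.array([pix2z('wrist',*c,.09)[:2] for c in[(411,310),(144,310),(121,76),(438,76)]]);print(q.round(3),q.mean(0))
togo([k[0],k[1],.157])
E
```

```text
[0.483836   0.21296591 0.187     ]
[[0.559 0.353]
 [0.605 0.112]
 [0.406 0.08 ]
 [0.362 0.312]] [0.48292667 0.21431555]
t 1.82 q [-0.77  0.11  0.28  1.74 -0.03  1.3   1.28] p [0.4801 0.2125 0.2311] tz [-0. -0. -1.] yaw_y 0.1884 F [-0.7 -0.3  0.6] M [-0.01  0.05  0.03] w 1.001 g 0.0
togo units [-0.096 -0.005  1.851]
```

Emit:
carry_out(
  commands=[
    [[-0.07, 0, 0.5, 0, 0, 0], [0, 0, 0.6, 0, 0, 0], [0, 0, 0.5, 0, 0, 0], [0, 0, 0.25, 0, 0, 0], [0, 0, 0, 0, 0, 0]],
  ],
)

```text
clock: 2.23
position: [0.4817, 0.2125, 0.1551]
ee_rot: [-0.094, 0.996, -0.001, -0.002]
ft_force: [-0.1, -0.5, 0.1]
grip_width: 1.003
grasp_force: 0.0
```

Emit:
carry_out(
  commands=[
    [[0, 0, 0, 0, 0, 0], [0, 0, 0, 0, 0, 0], [0, 0, 0, 0, 0, 0], [0, 0, 0, 0, 0, 0], [0, 0, 0, 0, 0, 0], [0, 0, 0, 0, 0, 0], [0, 0, 0, 0, 0, 0], [0, 0, 0, 0, 0, 0]],
  ],
  hand=1,
  force=45,
)

```text
clock: 2.9
position: [0.4834, 0.2132, 0.1581]
ee_rot: [-0.095, 0.996, 0.0, 0.001]
ft_force: [-0.5, -1.3, 5.1]
grip_width: 0.263
grasp_force: 43.9
```

Emit:
carry_out(
  commands=[
    [[0, 0, -0.2, 0, 0, 0], [0, 0, -0.5, 0, 0, 0], [0, 0, -0.8, 0, 0, 0], [0, 0, -0.8, 0, 0, 0], [0, 0, -0.4, 0, 0, 0], [0, 0, 0, 0, 0, 0]],
  ],
)

```text
clock: 3.4
position: [0.4843, 0.2138, 0.2695]
ee_rot: [-0.095, 0.996, 0.001, 0.003]
ft_force: [0.4, 0.5, -1.7]
grip_width: 0.265
grasp_force: 44.5
```

Emit:
carry_out(
  commands=[
    [[0.06, -0.4, 0, 0, 0, 0], [0.09, -0.7, 0, 0, 0, 0], [0.1, -0.85, 0, 0, 0, 0], [0.1, -0.85, 0, 0, 0, 0], [0.1, -0.85, 0, 0, 0, 0], [0.1, -0.85, 0, 0, 0, 0], [0.1, -0.85, 0, 0, 0, 0], [0.1, -0.85, 0, 0, 0, 0], [0.1, -0.85, 0, 0, 0, 0], [0.1, -0.85, 0, 0, 0, 0], [0.1, -0.85, 0, 0, 0, 0], [0.1, -0.8, 0, 0, 0, 0], [0.07, -0.5, 0, 0, 0, 0], [0.03, -0.3, 0, 0, 0, 0], [0, 0, 0, 0, 0, 0], [0, 0, 0, 0, 0, 0]],
  ],
)

```text
clock: 4.73
position: [0.5113, -0.2031, 0.2641]
ee_rot: [-0.094, 0.996, 0.0, -0.001]
ft_force: [-0.4, 0.1, -2.7]
grip_width: 0.261
grasp_force: 44.5
```

```bash
python3 - <<'E'
from h import *
togo([.512,-.203,.095])
a=snap('scene','s1.png')
c=np.vstack([cv2.resize(a[140:300,150:420],None,fx=2,fy=2),cv2.resize(snap('top','t1.png')[140:270,170:440],None,fx=2,fy=2)])
cv2.imwrite('pics/c2.png',c[...,::-1])
E
```

```text
t 4.73 q [-0.3   0.16  0.68  1.64 -0.1   1.38  2.15] p [ 0.5113 -0.2031  0.2641] tz [-0.002  0.    -1.   ] yaw_y 0.1884 F [-0.4  0.1 -2.7] M [ 0.08 -0.03 -0.03] w 0.261 g 44.5
togo units [-2.500e-02 -4.000e-03  4.228e+00]
```

View pics/c2.png

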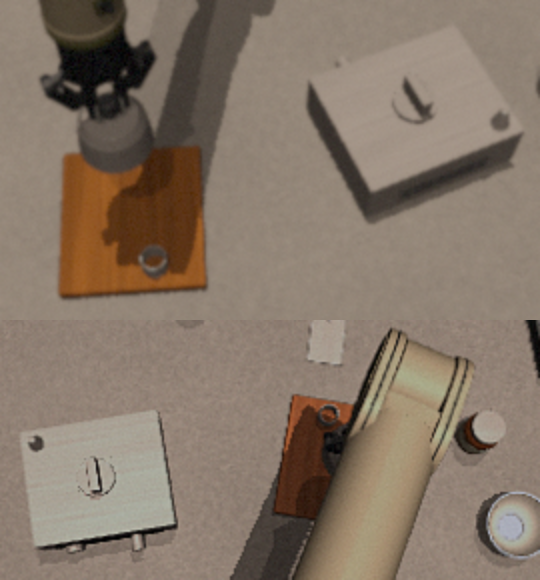

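The dome is held upright over the board and the uncovered cap shows on the dispenser. I'll lower the dome.

Emit:
carry_out(
  commands=[
    [[0, 0, 0.5, 0, 0, 0], [0, 0, 0.8, 0, 0, 0], [0, 0, 0.9, 0, 0, 0], [0, 0, 0.9, 0, 0, 0], [0, 0, 0.6, 0, 0, 0], [0, 0, 0.3, 0, 0, 0], [0, 0, 0.15, 0, 0, 0], [0, 0, 0.06, 0, 0, 0], [0, 0, 0, 0, 0, 0], [0, 0, 0, 0, 0, 0]],
  ],
)

```text
clock: 5.67
position: [0.513, -0.2031, 0.0983]
ee_rot: [-0.095, 0.995, -0.0, 0.001]
ft_force: [-0.3, -0.1, -3.2]
grip_width: 0.267
grasp_force: 44.6
```

Emit:
carry_out(
  commands=[
    [[0, 0, 0.12, 0, 0, 0], [0, 0, 0.06, 0, 0, 0], [0, 0, 0.05, 0, 0, 0], [0, 0, 0, 0, 0, 0], [0, 0, 0, 0, 0, 0]],
  ],
)

```text
clock: 6.08
position: [0.5119, -0.2029, 0.0876]
ee_rot: [-0.095, 0.996, 0.0, -0.0]
ft_force: [1.3, 0.7, -3.0]
grip_width: 0.264
grasp_force: 44.6
```

Emit:
carry_out(
  commands=[
    [[0, 0, 0.04, 0, 0, 0], [0, 0, 0.02, 0, 0, 0], [0, 0, 0, 0, 0, 0], [0, 0, 0, 0, 0, 0]],
  ],
)

```text
clock: 6.42
position: [0.5123, -0.2031, 0.0861]
ee_rot: [-0.095, 0.996, 0.0, 0.0]
ft_force: [-3.0, 0.6, 6.2]
grip_width: 0.265
grasp_force: 45.7
```

Emit:
carry_out(
  commands=[
    [[0, 0, 0, 0, 0, 0], [0, 0, 0, 0, 0, 0], [0, 0, 0, 0, 0, 0], [0, 0, 0, 0, 0, 0], [0, 0, 0, 0, 0, 0], [0, 0, 0, 0, 0, 0], [0, 0, -0.3, 0, 0, 0], [0, 0, -0.6, 0, 0, 0], [0, 0, -0.9, 0, 0, 0], [0, 0, -0.9, 0, 0, 0], [0, 0, -0.9, 0, 0, 0], [0, 0, -0.9, 0, 0, 0], [0, 0, 0, 0, 0, 0]],
  ],
  hand=-1,
)

```text
clock: 7.5
position: [0.5142, -0.2044, 0.2732]
ee_rot: [-0.094, 0.996, -0.001, 0.005]
ft_force: [0.5, -0.6, 0.1]
grip_width: 1.001
grasp_force: 0.0
```

Emit:
carry_out(
  commands=[
    [[-0.1, 0.85, 0, 0, 0, 0], [-0.1, 0.85, 0, 0, 0, 0], [-0.1, 0.85, 0, 0, 0, 0], [-0.1, 0.85, 0, 0, 0, 0], [-0.1, 0.85, 0, 0, 0, 0], [-0.1, 0.85, 0, 0, 0, 0], [-0.1, 0.85, 0, 0, 0, 0], [-0.1, 0.85, 0, 0, 0, 0], [-0.1, 0.85, 0, 0, 0, 0], [-0.1, 0.85, 0, 0, 0, 0], [-0.1, 0.85, 0, 0, 0, 0], [-0.1, 0.85, 0, 0, 0, 0], [-0.1, 0.1, 0, 0, 0, 0], [0, 0, 0, 0, 0, 0], [0, 0, 0, 0, 0, 0]],
  ],
)

```text
clock: 8.75
position: [0.4856, 0.2106, 0.2656]
ee_rot: [-0.094, 0.996, -0.0, 0.0]
ft_force: [0.8, -1.3, -0.1]
grip_width: 1.002
grasp_force: 0.0
```

```bash
python3 - <<'E'
from h import *
st(); p=camera_params('wrist');w=snap('wrist','w2.png'); print(proj('wrist',[.483,.213,.132],p))
s=snap('scene','s2.png')
c=np.vstack([w[:400,:],cv2.resize(s[195:305,170:260],None,fx=1.8,fy=1.8,dst=None)[:200,:].repeat(1,0) if 0 else np.pad(cv2.resize(s[195:295,170:350],(360,200)),((0,0),(0,200),(0,0)))])
cv2.imwrite('pics/c3.png',c[...,::-1])
E
```

```text
t 8.75 q [-0.78  0.1   0.31  1.68 -0.03  1.37  1.29] p [0.4856 0.2106 0.2656] tz [ 0.    -0.001 -1.   ] yaw_y 0.1892 F [ 0.8 -1.3 -0.1] M [-0.04  0.   -0.01] w 1.002 g 0.0
[280.6620026  200.86488724]
```

View pics/c3.png

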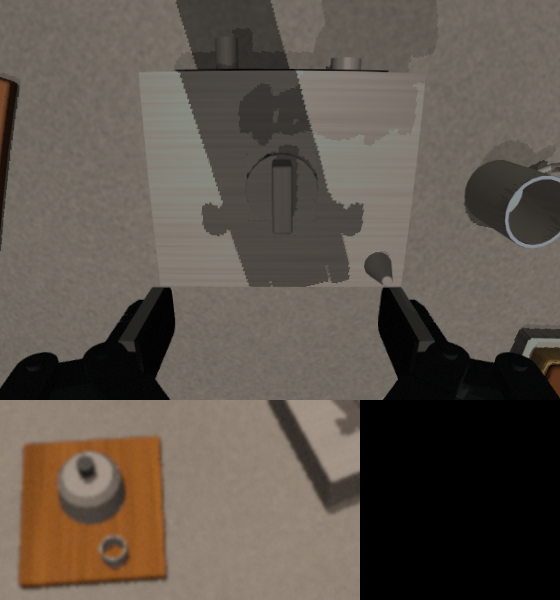

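The dome stands upright on the board, clear of the cutter. The cap's bar top is centred near (282.5,200) and lies parallel to the picture's vertical.

```bash
python3 - <<'E'
from h import *
a=pix2z('wrist',282,166,.132);b=pix2z('wrist',282.8,234,.132);k=(a+b)/2;print(a,b,k,np.linalg.norm(a-b),np.arctan2((b-a)[1],(b-a)[0]))
togo([k[0],k[1],.105])
E
```

```text
[0.45580648 0.20787448 0.132     ] [0.51037698 0.21916834 0.132     ] [0.48309173 0.21352141 0.132     ] 0.055726928312687204 0.20407786496369903
t 8.85 q [-0.78  0.1   0.31  1.68 -0.03  1.37  1.29] p [0.4857 0.2097 0.2657] tz [ 0. -0. -1.] yaw_y 0.1873 F [-0.2  0.1 -0.4] M [ 0.    0.06 -0.  ] w 1.0 g 0.0
togo units [0.049 0.108 4.017]
```

Emit:
carry_out(
  commands=[
    [[0.05, 0.1, 0.4, 0, 0, -0.14], [0, 0, 0.8, 0, 0, 0], [0, 0, 0.9, 0, 0, 0], [0, 0, 0.9, 0, 0, 0], [0, 0, 0.6, 0, 0, 0], [0, 0, 0.3, 0, 0, 0], [0, 0, 0.1, 0, 0, 0], [0, 0, 0, 0, 0, 0]],
  ],
)

```text
clock: 9.52
position: [0.4829, 0.2144, 0.1056]
ee_rot: [-0.101, 0.995, -0.0, -0.0]
ft_force: [0.6, -0.1, 1.0]
grip_width: 1.002
grasp_force: 0.0
```

Emit:
carry_out(
  commands=[
    [[0, 0, 0, 0, 0, 0], [0, 0, 0, 0, 0, 0], [0, 0, 0, 0, 0, 0], [0, 0, 0, 0, 0, 0], [0, 0, 0, 0, 0, 0], [0, 0, 0, 0, 0, 0], [0, 0, 0, 0, 0, 0], [0, 0, 0, 0, 0, 0], [0, 0, 0, 0, 0, 0], [0, 0, 0, 0, 0, 0]],
  ],
  hand=1,
  force=60,
)

```text
clock: 10.35
position: [0.4829, 0.2153, 0.1059]
ee_rot: [-0.102, 0.995, 0.0, 0.0]
ft_force: [-0.7, -0.3, 6.2]
grip_width: 0.173
grasp_force: 59.1
```

```bash
python3 - <<'E'
from h import *
st()
E
```

```text
t 10.35 q [-0.77  0.23  0.29  1.88 -0.08  1.04  1.33] p [0.4829 0.2153 0.1059] tz [ 0.001  0.001 -1.   ] yaw_y 0.2045 F [-0.7 -0.3  6.2] M [-0.07  0.29  0.01] w 0.173 g 59.1
```

Emit:
carry_out(
  commands=[
    [[0, 0, -0.03, 0, 0, -0.3], [0, 0, 0, 0, 0, -0.3], [0, 0, 0, 0, 0, -0.3], [0, 0, 0, 0, 0, -0.3], [0, 0, 0, 0, 0, -0.3], [0, 0, 0, 0, 0, 0]],
  ],
)

```text
clock: 10.85
position: [0.4824, 0.2147, 0.1061]
ee_rot: [-0.18, 0.984, -0.0, -0.0]
ft_force: [0.8, -0.2, -2.7]
grip_width: 0.178
grasp_force: 58.5
```

```bash
python3 - <<'E'
from h import *
st()
E
```

```text
t 10.85 q [-0.75  0.23  0.27  1.88 -0.07  1.04  1.49] p [0.4824 0.2147 0.1061] tz [-0.001 -0.001 -1.   ] yaw_y 0.3627 F [ 0.8 -0.2 -2.7] M [-0.18 -0.12 -0.06] w 0.178 g 58.5
```

Turned 0.16 rad with almost no moment. I'll go on a little and watch Mz.

Emit:
carry_out(
  commands=[
    [[0, 0, 0, 0, 0, -0.3], [0, 0, 0, 0, 0, -0.3], [0, 0, 0, 0, 0, -0.3], [0, 0, 0, 0, 0, 0]],
  ],
)

```text
clock: 11.18
position: [0.4824, 0.2146, 0.1062]
ee_rot: [-0.224, 0.975, 0.0, -0.0]
ft_force: [-0.8, 0.6, -3.3]
grip_width: 0.173
grasp_force: 83.9
```

```bash
python3 - <<'E'
from h import *
st()
E
```

```text
t 11.18 q [-0.74  0.23  0.26  1.88 -0.07  1.04  1.58] p [0.4824 0.2146 0.1062] tz [-0.001  0.001 -1.   ] yaw_y 0.4521 F [-0.8  0.6 -3.3] M [ 0.11  0.09 -2.45] w 0.173 g 83.9
```

Counter-clockwise is the hard stop: Mz is −2.45 N·m at about 0.25 rad. Now I'll turn it the other way.

Emit:
carry_out(
  commands=[
    [[0, 0, 0, 0, 0, 0.4], [0, 0, 0, 0, 0, 0.6], [0, 0, 0, 0, 0, 0.6], [0, 0, 0, 0, 0, 0.6], [0, 0, 0, 0, 0, 0.6], [0, 0, 0, 0, 0, 0.6], [0, 0, 0, 0, 0, 0.6], [0, 0, 0, 0, 0, 0.6], [0, 0, 0, 0, 0, 0.6], [0, 0, 0, 0, 0, 0.4], [0, 0, 0, 0, 0, 0]],
  ],
)

```text
clock: 12.1
position: [0.4824, 0.2152, 0.1063]
ee_rot: [0.066, 0.998, -0.0, -0.0]
ft_force: [0.3, 0.3, -2.1]
grip_width: 0.174
grasp_force: 58.8
```

```bash
python3 - <<'E'
from h import *
st()
E
```

```text
t 12.1 q [-0.8   0.23  0.33  1.88 -0.09  1.04  1.  ] p [0.4824 0.2152 0.1063] tz [-0. -0. -1.] yaw_y -0.133 F [ 0.3  0.3 -2.1] M [-0.01  0.02  0.01] w 0.174 g 58.8
```

It turns freely this way, so I'll continue to about 0.93 rad.

Emit:
carry_out(
  commands=[
    [[0, 0, 0, 0, 0, 0.5], [0, 0, 0, 0, 0, 0.6], [0, 0, 0, 0, 0, 0.6], [0, 0, 0, 0, 0, 0.6], [0, 0, 0, 0, 0, 0.6], [0, 0, 0, 0, 0, 0.6], [0, 0, 0, 0, 0, 0.6], [0, 0, 0, 0, 0, 0.6], [0, 0, 0, 0, 0, 0.6], [0, 0, 0, 0, 0, 0.4], [0, 0, 0, 0, 0, 0]],
  ],
)

```text
clock: 13.02
position: [0.4825, 0.2152, 0.1064]
ee_rot: [0.356, 0.934, -0.0, -0.0]
ft_force: [-0.1, 0.0, -1.6]
grip_width: 0.175
grasp_force: 58.8
```

```bash
python3 - <<'E'
from h import *
st()
E
```

```text
t 13.02 q [-0.87  0.24  0.41  1.88 -0.11  1.04  0.43] p [0.4825 0.2152 0.1064] tz [-0. -0. -1.] yaw_y -0.7282 F [-0.1  0.  -1.6] M [ 0.02 -0.02 -0.  ] w 0.175 g 58.8
```

Emit:
carry_out(
  commands=[
    [[0, 0, -0.1, 0, 0, 0], [0, 0, -0.1, 0, 0, 0], [0, 0, -0.1, 0, 0, 0], [0, 0, -0.1, 0, 0, 0], [0, 0, 0, 0, 0, 0]],
  ],
)

```text
clock: 13.43
position: [0.4832, 0.2153, 0.1236]
ee_rot: [0.356, 0.935, 0.001, 0.0]
ft_force: [-1.0, -0.1, -1.8]
grip_width: 0.178
grasp_force: 58.8
```

```bash
python3 - <<'E'
from h import *
st()
E
```

```text
t 13.43 q [-0.87  0.21  0.41  1.87 -0.1   1.08  0.42] p [0.4832 0.2153 0.1236] tz [ 0.001  0.001 -1.   ] yaw_y -0.7271 F [-1.  -0.1 -1.8] M [0.07 0.01 0.01] w 0.178 g 58.8
```

It's free: 17 mm up with only the cap's weight on the wrist. Now I'll lift it to about a hand's breadth.

Emit:
carry_out(
  commands=[
    [[0, 0, -0.15, 0, 0, 0], [0, 0, -0.3, 0, 0, 0], [0, 0, -0.4, 0, 0, 0], [0, 0, -0.5, 0, 0, 0], [0, 0, -0.5, 0, 0, 0], [0, 0, -0.4, 0, 0, 0], [0, 0, -0.3, 0, 0, 0], [0, 0, -0.15, 0, 0, 0], [0, 0, 0, 0, 0, 0], [0, 0, 0, 0, 0, 0], [0, 0, 0, 0, 0, 0], [0, 0, 0, 0, 0, 0], [0, 0, 0, 0, 0, 0], [0, 0, 0, 0, 0, 0]],
  ],
)

```text
clock: 14.6
position: [0.4824, 0.215, 0.23]
ee_rot: [0.356, 0.935, -0.0, -0.0]
ft_force: [0.1, 1.1, -2.1]
grip_width: 0.172
grasp_force: 58.8
```

```bash
python3 - <<'E'
from h import *
st()
s=snap('scene','s3.png'); w=snap('wrist','w3.png')
c=np.vstack([cv2.resize(s[130:310,160:440],(560,360)),cv2.resize(w,(320,240)).copy() if 0 else np.pad(cv2.resize(w,(320,240)),((0,0),(0,240),(0,0)))])
cv2.imwrite('pics/c4.png',c[...,::-1])
E
```

```text
t 14.6 q [-0.89  0.11  0.42  1.74 -0.05  1.3   0.38] p [0.4824 0.215  0.23  ] tz [-0.001 -0.001 -1.   ] yaw_y -0.7276 F [ 0.1  1.1 -2.1] M [-0.04 -0.   -0.01] w 0.172 g 58.8
```

View pics/c4.png

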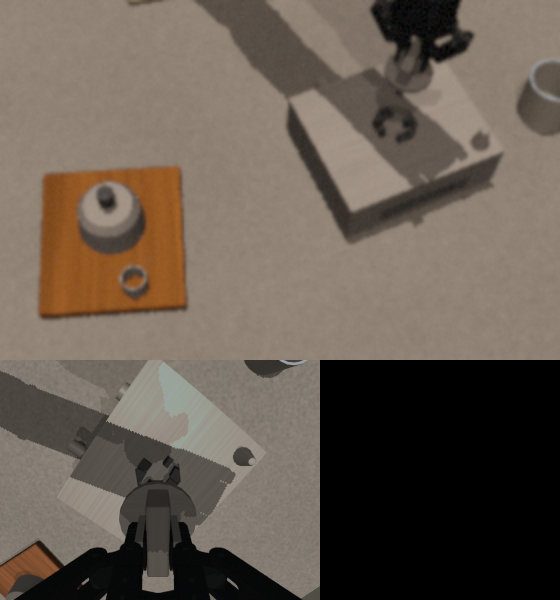

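The picture shows the cap held level above the open port. The dome is upright on the board, and the cutter, piping tip and mug haven't moved. I'll hand it in.

```bash
python3 -c "
from h import *
print(hand_in())"
```

```text
the job is handed in; nothing more can be done
None
```

The job is handed in: the dome stands upright on the board, and the cap, which gave clockwise (a reverse thread), is held level about 10 cm above the open port.

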